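# Worn chisels from the clip strip into the regrind box

## Robot

A 6-joint arm with a two-finger parallel gripper is mounted at the origin on a cart in front of the work surface, level with it; the furniture and walls round the work are solid. World frame = base frame: x ahead of the robot, y to its left, z up, the work surface at z = 0. Lengths are in mm, angles in degrees, forces in N, time in s.
With the tool pointing down it reaches from about 325 to 925 mm from the base axis. Payload 3.1 kg.
Tool frame: the origin (TCP) lies at the very end of the fingers, on their centre line; the grasp point (between the pads) lies grasp_offset behind it (grasp_offset is the distance from the TCP to the grasp point, in mm); z points along the fingers, x is the direction in which the jaws open and shut, and the axes are right-handed (so a half turn about z gives the same grasp; the last joint's range is limited). The gripper opens to 85 mm and grips with 20 to 120 N. Pads are 22 mm wide; open, the fingers measure 114 mm over their backs; the gripper's body (76 mm by 85 mm) begins 54 mm behind the grasp point. The pads swing forward as they close: fully open they stand 13 mm farther back than shut.
Start: joints at [-73.407, 12.427, 92.441, -0, 75.132, -6.429], TCP at [244.444, -575.227, 231.3] pointing down, gripper open.
Joint ranges: [-157.48, 157.48], [-44.54, 120.13], [17.64, 146.25], [-64.5, 244.5], [7.68, 150.69], [-147.95, 147.95]. Speed limits (degrees/s): [159.86, 159.86, 180, 180, 180, 180].

## Interface

Orientations are given as [roll, pitch, yaw] about the fixed x, y, z axes, in that order (R = Rz(yaw) Ry(pitch) Rx(roll)).
In Python, from station import * gives the robot as it stands. Calls block until the motion is done:
- goto(position, orientation): joint-space move of the TCP to a pose.
- move_l(position, attitude=None, speed=150): straight line of the TCP; attitude=None keeps the orientation; speed is the mean speed in mm/s.
- move_j(angles): joint-space move.
- grip(opening, squeeze=None): finger opening in mm; squeeze is the grip in N (None keeps the last); returns when the fingers have stopped.
- wait(seconds).
- solve_ik(position, orientation): joint angles nearest the present ones, or None.
- get_obs(): the state.
- get_image(name): name is "scene" or "side" or "wrist"; returns the picture (400x640x3 uint8, red, green, blue); there is no depth.
- get_calibration(name): a dict with "fx", "fy", "cx", "cy" (pixels), "R" (3x3) and "t" (3): a world point X has camera coordinates R X + t; the wrist camera has in their place "mount" (4x4, takes a point from camera to tool coordinates, whose origin is the TCP and whose axes are the tool frame's). Camera axes: x right, y down, z forward; pixel columns grow to the right and rows downward; lengths in mm; the calibration is good to about 2 mm. A picture is of the moment at which its call begins: read the wrist's pose just before it. get_calibration takes no time and is no camera call.
A pose or a line that the arm cannot do raises Unreachable and nothing moves.
- sign_off(): hands the job in, once; it reports no verdict.
Trained networks look in the newest picture that a camera, given by its name, has taken for a name from the list of things; names that differ only in an ending like _2 or _b are one class to them, and where a whole thing is asked for, a point or a joint stands for the part that bears it (a point fixed in the world has none). Each returns a list of dicts, best first, with "score" (0 to 1); they miss things now and then, are a little off and sometimes report something else, mostly with a low value. They report only what shows in the picture. A call takes as long as a camera call. They do not tell look-alikes from the thing itself.
- spot_in(name, camera): "extent" ([centre column, centre row, width, height] in pixels, round what is visible of it).
- regions_of(name, camera): "region" (400x640 bool, what is visible of it) and "extent" ([centre column, centre row, width, height] in pixels, round what is visible of it).
The state is a dict: "t": time; "joint_pos": joint angles; "qvel": joint speeds; "effort": joint torques, N m; "tcp_pos": TCP position; "ee_rot": TCP orientation; "wrist_force": force on the tool from outside, world axes, zero at the start; "moment": the same for the moment, N m; "grip_width": finger opening in mm.
Only numpy, scipy, OpenCV 4.12 (cv2) and the standard library are available. Lean on these libraries where they do the work, as an engineer would, in place of code of your own. Each camera call takes 0.05 s, during which the arm holds its last target. There are 200 camera calls.

## Task

The two cold chisels in the sprung clip strip are blunt: pull them out one at a time and push each through the sprung flap of the regrind box, so that it lies wholly inside with the flap closed behind it, before pulling the next. Leave the round drift in its clips and do not disturb the other things on the bench.

Things in the scene. Friction and masses are not known exactly. Their poses are not given: they have to be found in the camera images.
- clip_strip: clip strip fixed to the bench: wooden board 120 x 250 x 10 mm, origin at the centre of its underside, y along the board, x across it away from the robot. Stations at y = -80, 0, +80 mm each hold one tool lying along x in two sprung steel clips at x = -33 and +33 mm (10 mm wide, tops 48 mm above the bench), free to be gripped between them over 54 mm
- station_mid (a point): middle station of the clip strip, on the axis of a held tool, 30 mm above the bench; axes as clip_strip. A held tool's underside is 12 mm above the board. The clips' beads close over the tool: a straight upward pull of about 5 to 10 N forces them apart (a tool gripped well off its centre of mass may pitch), and 10 mm of lift frees it
- chisel_a_grip (a point): one cold chisel: dark steel, octagonal, 15 mm across flats, 160 mm long, 0.2 kg, nose forged to a flat edge 21 mm wide. Point on the axis, 58 mm from the blunt head, 102 mm from the edge; centre of mass 14 mm from it towards the edge. Local y points to the head, z up. Starts in a station of the strip, axis 30 mm up, head towards the robot, this point midway between its clips
- chisel_b_grip (a point): the other cold chisel: dark steel, octagonal, 15 mm across flats, 160 mm long, 0.2 kg, nose forged to a flat edge 21 mm wide. Point on the axis, 58 mm from the blunt head, 102 mm from the edge; centre of mass 14 mm from it towards the edge. Local y points to the head, z up. Starts in a station of the strip, axis 30 mm up, head towards the robot, this point midway between its clips
- drift_mid (a point): point on the axis of the round drift that must stay: plain bright steel, round shank 15 mm across and 110 mm long with a thinner 30 mm nose, 140 mm in all; the point is at the middle of the shank, midway between its two clips; axis 30 mm above the bench
- regrind_box: regrind box fixed to the bench: grey steel box with a closed clear top (207 mm high), a flat loading deck in front and between them a slide down at 40 degrees. Origin on the bench under the flap, x from the deck into the box, z up. Inside x runs to 232 mm; floor 137 mm below the deck. A chisel pushed until its centre of mass is well past the deck's end tips and slides in by itself
- deck (a point): point on the loading deck's top, 85 mm outside the flap; axes as regrind_box. Deck: steel, 140 mm above the bench, from x = -170 to -35 mm of the box, where the slide down begins; 108 mm wide between side lips 8 mm high, open at its outer end
- opening (a point): point in the opening, 21 mm above deck level; axes as regrind_box. The flap fills the opening: 108 mm wide, its upper edge 182 mm above the bench, open below deck level down to the slide; the box above it ends 207 mm above the bench
- flap (a joint): flap of the opening: steel sheet 104 x 74 mm hinged along its top edge, 181 mm above the bench, hanging down to the slide. 0 = closed, positive = swung into the box, up to 1.4 rad; it cannot swing outwards. A light spring shuts it: about 1 N at deck height opens it; a chisel left part-way under it on the deck stays put
- offcut: flat bar offcut lying on the bench, 30 x 120 x 8 mm, origin at the centre of the underside; bystander
- tape_roll: roll of black tape lying flat, 92 mm across, 19 mm high, origin at the centre of the underside; bystander
There are look-alikes about, which are no part of the job. What is shaped like the part that bears chisel_a_grip but green or turquoise is not meant.

How it is judged (in metres and radians):
On the way, in this order (a step that is already met when the one before it is completed fails the run):
1. one chisel is pulled up clear of its clips (z of any of chisel_a_grip, chisel_b_grip in the frame of clip_strip above 0.05 m), for 0.1 s.
2. it is inside the regrind box and the flap has closed, the other still in its clips (value of joint flap below 0.06 rad and (((x of chisel_a_grip in the frame of regrind_box between 0.005 and 0.235 m and y of chisel_a_grip in the frame of regrind_box between -0.06 and 0.06 m and z of chisel_a_grip in the frame of regrind_box below 0.08 m) and not (z of chisel_b_grip in the frame of clip_strip above 0.05 m or z of chisel_b_grip in the frame of clip_strip below 0.02 m)) or ((x of chisel_b_grip in the frame of regrind_box between 0.005 and 0.235 m and y of chisel_b_grip in the frame of regrind_box between -0.06 and 0.06 m and z of chisel_b_grip in the frame of regrind_box below 0.08 m) and not (z of chisel_a_grip in the frame of clip_strip above 0.05 m or z of chisel_a_grip in the frame of clip_strip below 0.02 m)))), for 0.2 s.
3. the second chisel is pulled up clear of its clips ((((x of chisel_a_grip in the frame of regrind_box between 0.005 and 0.235 m and y of chisel_a_grip in the frame of regrind_box between -0.06 and 0.06 m and z of chisel_a_grip in the frame of regrind_box below 0.08 m) and z of chisel_b_grip in the frame of clip_strip above 0.05 m) or ((x of chisel_b_grip in the frame of regrind_box between 0.005 and 0.235 m and y of chisel_b_grip in the frame of regrind_box between -0.06 and 0.06 m and z of chisel_b_grip in the frame of regrind_box below 0.08 m) and z of chisel_a_grip in the frame of clip_strip above 0.05 m))), for 0.1 s.
4. both chisels are inside the box and the flap has closed (x of chisel_a_grip in the frame of regrind_box between 0.005 and 0.235 m and y of chisel_a_grip in the frame of regrind_box between -0.06 and 0.06 m and z of each of chisel_a_grip, chisel_b_grip in the frame of regrind_box below 0.08 m and x of chisel_b_grip in the frame of regrind_box between 0.005 and 0.235 m and y of chisel_b_grip in the frame of regrind_box between -0.06 and 0.06 m and value of joint flap below 0.06 rad), for 0.2 s.
At the end, for the whole second after the job is handed in: Both chisels lie inside the regrind box (grip points inside its walls and below the deck), the flap is closed (under 0.06 rad), and the drift is still in its clips, moved by less than 12 mm (all of step 4 and distance of drift_mid from where it was at the start of the episode below 0.012 m); the robot touches nothing.
It fails at once if both chisels are out of the clips with neither in the box ((z of chisel_a_grip in the frame of clip_strip above 0.05 m or z of chisel_a_grip in the frame of clip_strip below 0.02 m) and (z of chisel_b_grip in the frame of clip_strip above 0.05 m or z of chisel_b_grip in the frame of clip_strip below 0.02 m) and not (x of chisel_a_grip in the frame of regrind_box between 0.005 and 0.235 m and y of chisel_a_grip in the frame of regrind_box between -0.06 and 0.06 m and z of chisel_a_grip in the frame of regrind_box below 0.08 m) and not (x of chisel_b_grip in the frame of regrind_box between 0.005 and 0.235 m and y of chisel_b_grip in the frame of regrind_box between -0.06 and 0.06 m and z of chisel_b_grip in the frame of regrind_box below 0.08 m)).
It fails at once if the drift is pulled or knocked from its place (12 mm) (distance of drift_mid from where it was at the start of the episode above 0.012 m).
It fails at once if bar offcut or tape roll is shifted by more than 30 mm (distance of any of offcut, tape_roll from where it was at the start of the episode above 0.03 m).
It also fails if it takes over 72 s, if anything falls off the work surface, if the arm or the gripper's body presses on something with over 40 N, if the wrist force passes 120 N, or if a joint passes its speed limit or range.

## Working session

There is one attempt and no reset: what is moved stays moved. The work goes in short steps, each a Python script; the robot and the scene stay as the last script left them, time stands still between calls to the robot, and variables do not carry over. Pictures are saved under pics/ and viewed, about 8 in all and at most 12, crops included, and the job is handed in when it is done.

```bash
mkdir -p pics; ls; python3 - <<'E'
from station import *
import cv2,numpy as np
for n in ("scene","side"):
    im=get_image(n); cv2.imwrite(f"pics/{n}0.png",im[:,:,::-1])
    c=get_calibration(n); print(n,{k:np.round(v,3).tolist() for k,v in c.items()})
    for k in ("clip_strip","chisel_a_grip","drift_mid","regrind_box","flap","offcut","tape_roll"):
        print(k,[(round(d["score"],2),np.round(d["extent"]).tolist()) for d in spot_in(k,n)][:4])
print(get_calibration("wrist")); o=get_obs(); print(o)
try: print(grasp_offset)
except Exception as e: print(e)
E
```

```text
pics
scene {'fx': 412.346, 'fy': 412.346, 'cx': 325.036, 'cy': 198.905, 'R': [[-0.898, -0.44, -0.02], [-0.273, 0.591, -0.76], [0.346, -0.677, -0.65]], 't': [540.478, 272.728, 967.018]}
clip_strip [(0.86, [285.0, 310.0, 89.0, 100.0]), (0.55, [371.0, 250.0, 46.0, 12.0])]
chisel_a_grip [(0.88, [231.0, 259.0, 42.0, 34.0]), (0.82, [295.0, 271.0, 58.0, 23.0]), (0.82, [366.0, 323.0, 45.0, 47.0])]
drift_mid [(0.79, [265.0, 323.0, 54.0, 25.0]), (0.6, [280.0, 296.0, 56.0, 28.0]), (0.2, [284.0, 311.0, 90.0, 98.0])]
regrind_box [(0.85, [362.0, 163.0, 140.0, 104.0])]
flap [(0.48, [370.0, 153.0, 11.0, 25.0])]
offcut [(0.57, [371.0, 248.0, 46.0, 13.0])]
tape_roll [(0.68, [284.0, 218.0, 32.0, 25.0])]
side {'fx': 398.571, 'fy': 398.571, 'cx': 318.699, 'cy': 199.274, 'R': [[0.866, -0.5, -0.001], [-0.332, -0.574, -0.749], [0.373, 0.649, -0.663]], 't': [-502.76, 292.373, 748.784]}
clip_strip [(0.64, [392.0, 282.0, 230.0, 180.0]), (0.57, [278.0, 187.0, 79.0, 62.0])]
chisel_a_grip [(0.73, [219.0, 215.0, 12.0, 46.0]), (0.63, [351.0, 174.0, 25.0, 32.0]), (0.58, [294.0, 189.0, 52.0, 25.0])]
drift_mid [(0.64,
[... 681 characters left out ...]
   1.00000000e+00]])}
{'t': 0.8, 'joint_pos': array([-7.34051973e+01,  1.24248181e+01,  9.24373553e+01,  6.07374496e-04,
        7.51299510e+01, -6.43061728e+00]), 'qvel': array([ 0.01974563, -0.11563739, -0.00409256, -0.06262742, -0.02261593,
       -0.07733123]), 'effort': array([-1.66549398e-04, -3.96832323e+01, -3.04234457e+01, -3.43028405e-04,
        6.35695051e-04, -4.09807228e-06]), 'tcp_pos': array([ 244.48159072, -575.26125861,  231.36222076]), 'ee_rot': array([ 1.79999701e+02, -7.89186780e-03, -6.69747358e+01]), 'wrist_force': array([-0.53789417,  0.08035049,  0.17143014]), 'moment': array([-0.01936689, -0.00184145, -0.04490375]), 'grip_width': 85.6173468710356}
18.700000000000003
```

View pics/scene0.png

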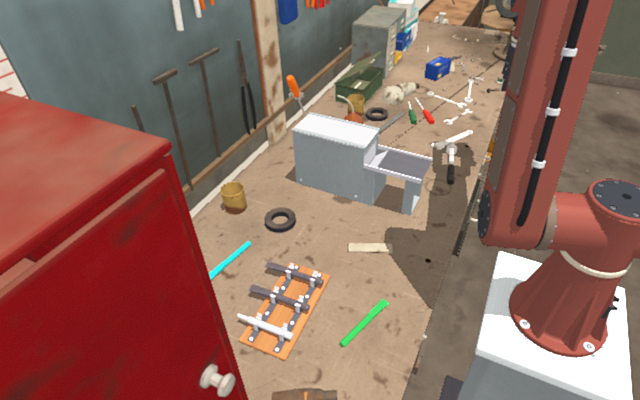

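View pics/side0.png

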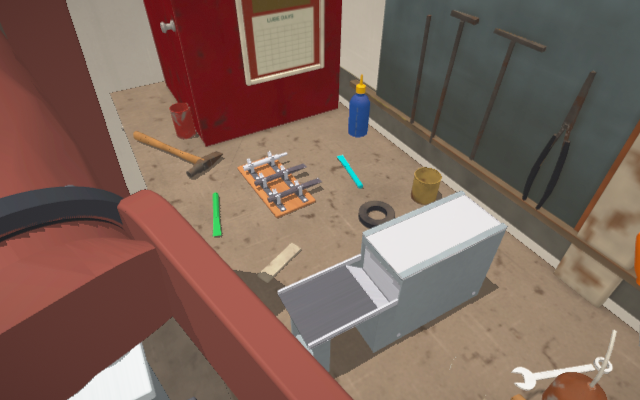

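The scene view shows the board around (285,310), with the drift at its end nearest that camera and chisels in the other two stations. The box's clear top is at (294–380, 115–152) and the deck runs to (432,157). The side view agrees, and the green and turquoise look-alikes are loose on the bench.

```bash
cat > h.py <<'E'
from station import *
import cv2,numpy as np
from scipy.spatial.transform import Rotation as Ro
def ray(n,uv):
    c=get_calibration(n); R,t=np.array(c["R"]),np.array(c["t"])
    d=np.array([(uv[0]-c["cx"])/c["fx"],(uv[1]-c["cy"])/c["fy"],1])
    return -R.T@t, R.T@d
def wray(uv,o):
    c=get_calibration("wrist"); M=np.array(c["mount"])
    R=Ro.from_euler("xyz",o["ee_rot"],degrees=True).as_matrix()
    d=np.array([(uv[0]-c["cx"])/c["fx"],(uv[1]-c["cy"])/c["fy"],1])
    return o["tcp_pos"]+R@M[:3,3], R@M[:3,:3]@d
def atz(r,z): return r[0]+r[1]*(z-r[0][2])/r[1][2]
E
python3 - <<'E'
from h import *
for n in ("scene","side"):
    im=cv2.imread(f"pics/{n}0.png")
    top={"scene":[(294,132),(318,115),(380,127),(365,152)],"side":[(365,232),(463,196),(505,228),(400,272)]}[n]
    print(n,"top",[np.round(atz(ray(n,p),207)[:2]).tolist() for p in top])
    dk={"scene":[(432,157),(417,180)],"side":[(281,292)]}[n]
    print("deck",[np.round(atz(ray(n,p),148)[:2]).tolist() for p in dk])
    hsv=cv2.cvtColor(im,cv2.COLOR_BGR2HSV); m=cv2.inRange(hsv,(5,170,120),(18,255,255))
    m[:240 if n=="scene" else 140]=0; 
    if n=="scene": m[:,:238]=0; m[360:]=0
    else: m[230:]=0; m[:,:225]=0; m[:,330:]=0
    v,u=np.nonzero(m); P=np.array([atz(ray(n,p),10)[:2] for p in zip(u,v)],np.float32)
    print("board",cv2.minAreaRect(P),len(P))
    for k,p in {"drift":None}.items(): pass
im=cv2.imread("pics/scene0.png")[90:360,220:450]
cv2.imwrite("pics/c1.png",cv2.resize(im[:130],None,fx=3.4,fy=3.4,interpolation=cv2.INTER_CUBIC))
im=cv2.imread("pics/side0.png")[190:370,270:510]
cv2.imwrite("pics/c2.png",cv2.resize(im,None,fx=3.3,fy=3.3,interpolation=cv2.INTER_CUBIC))
E
```

```text
scene top [[782.0, -169.0], [763.0, -288.0], [562.0, -299.0], [553.0, -158.0]]
deck [[395.0, -297.0], [403.0, -173.0]]Traceback (most recent call last):
  File "<stdin>", line 13, in <module>
cv2.error: OpenCV(4.12.0) /io/opencv/modules/imgproc/src/convhull.cpp:143: error: (-215:Assertion failed) total >= 0 && (depth == CV_32F || depth == CV_32S) in function 'convexHull'
```

```bash
python3 - <<'E'
from h import *
for n in ("scene","side"):
    im=cv2.imread(f"pics/{n}0.png")
    top={"scene":[(294,132),(318,115),(380,127),(365,152)],"side":[(365,232),(463,196),(505,228),(400,272)]}[n]
    print(n,"top",[np.round(atz(ray(n,p),207)[:2]).tolist() for p in top])
    hsv=cv2.cvtColor(im,cv2.COLOR_BGR2HSV); m=cv2.inRange(hsv,(3,150,90),(20,255,255))
    x0,x1,y0,y1=(240,332,262,360) if n=="scene" else (225,325,150,220)
    k=np.zeros_like(m); k[y0:y1,x0:x1]=m[y0:y1,x0:x1]; k=cv2.morphologyEx(k,cv2.MORPH_OPEN,np.ones((2,2),np.uint8))
    print(k.sum()//255, hsv[[300,345] if n=="scene" else [190,205],[310,270] if n=="scene" else [255,290]])
    v,u=np.nonzero(k)
    if len(u): print("board",cv2.minAreaRect(np.array([atz(ray(n,p),10)[:2] for p in zip(u,v)],np.float32)))
im=cv2.imread("pics/scene0.png")[90:220,270:450]
cv2.imwrite("pics/c1.png",cv2.resize(im,None,fx=4,fy=4,interpolation=cv2.INTER_CUBIC))
im=cv2.imread("pics/side0.png")[190:370,270:510]
cv2.imwrite("pics/c2.png",cv2.resize(im,None,fx=3.3,fy=3.3,interpolation=cv2.INTER_CUBIC))
E
```

```text
scene top [[782.0, -169.0], [763.0, -288.0], [562.0, -299.0], [553.0, -158.0]]
293 [[ 15 147 250]
 [ 14 146 244]]
board ((578.1149291992188, 259.90118408203125), (110.5618667602539, 238.30853271484375), 3.242384195327759)
side top [[566.0, -188.0], [786.0, -204.0], [787.0, -305.0], [564.0, -289.0]]
692 [[ 12 150 200]
 [ 13 151 224]]
board ((576.7470703125, 236.2880096435547), (116.25924682617188, 242.85301208496094), 2.4602580070495605)
```

View pics/c2.png

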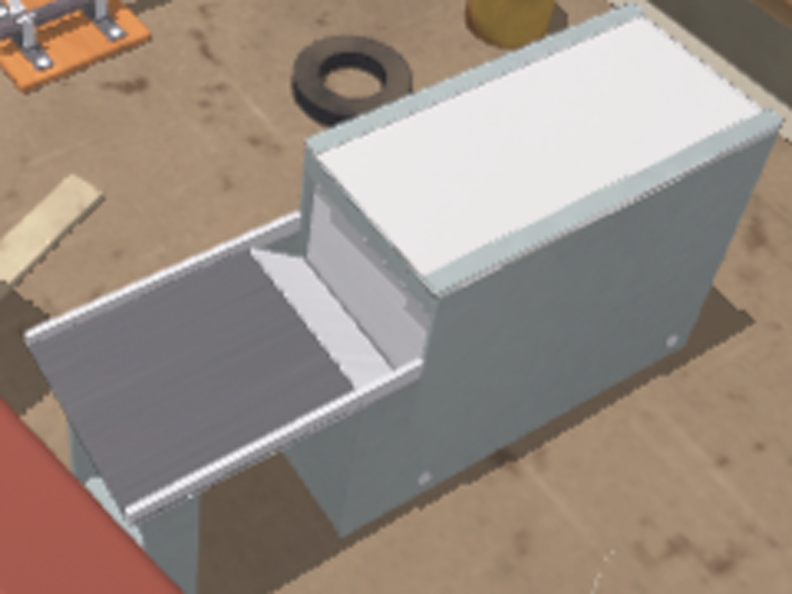

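View pics/c1.png

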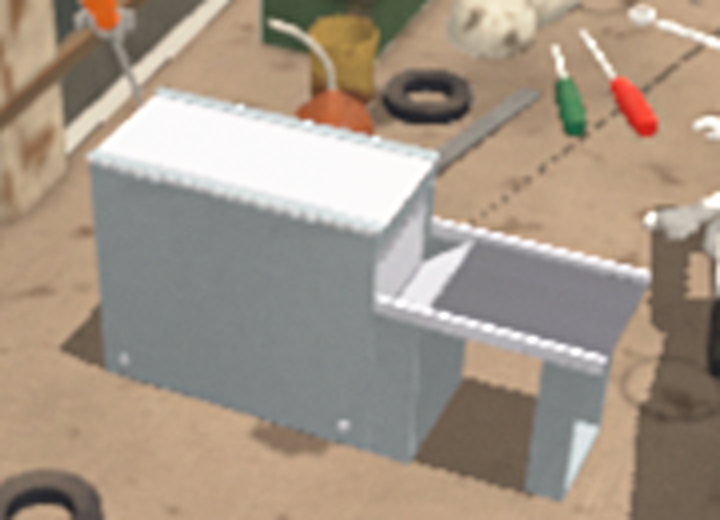

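Side crop: the top's corners are at (305,145), (640,5), (782,120) and (440,297), and the deck ends in lips at (27,338) and (127,515). Scene crop: the same top corners are at (90,155), (160,90), (438,157) and (380,232). I'll compute the box pose from these and move the wrist camera over the strip.

```bash
python3 - <<'E'
from h import *
S={"side":((270,190),3.3,{"top":(207,[(305,145),(640,5),(782,120),(440,297)]),"lip":(148,[(27,338),(127,515)]),"deckin":(140,[(250,247),(355,390)])}),
"scene":((270,90),4,{"top":(207,[(90,155),(160,90),(438,157),(380,232)]),"lip":(148,[(650,275),(605,362)]),"deckin":(140,[(475,243),(435,305)])})}
for n,(o,s,d) in S.items():
    for k,(z,ps) in d.items(): print(n,k,[np.round(atz(ray(n,(p[0]/s+o[0],p[1]/s+o[1])),z)[:2],0).tolist() for p in ps])
goto([520,250,330],[180,0,0])
o=get_obs(); print(o["tcp_pos"],o["ee_rot"],o["t"])
im=get_image("wrist"); cv2.imwrite("pics/w1.png",im[:,:,::-1])
for k in ("chisel_a_grip","drift_mid","clip_strip"):
    for d in regions_of(k,"wrist")[:4]:
        v,u=np.nonzero(d["region"]); z=30 if k!="clip_strip" else 10
        r=cv2.minAreaRect(np.array([atz(wray(p,o),z)[:2] for p in zip(u[::5],v[::5])],np.float32))
        print(k,round(d["score"],2),np.round(d["extent"]),np.round(np.hstack([*r]),1))
E
```

```text
side top [[559.0, -190.0], [797.0, -195.0], [793.0, -304.0], [558.0, -304.0]]
side lip [[394.0, -187.0], [391.0, -297.0]]
side deckin [[529.0, -189.0], [525.0, -292.0]]
scene top [[795.0, -183.0], [793.0, -292.0], [558.0, -287.0], [560.0, -177.0]]
scene lip [[391.0, -289.0], [392.0, -175.0]]
scene deckin [[524.0, -287.0], [524.0, -200.0]]
[520.34653365 249.28282985 329.82204482] [ 1.79980162e+02  8.34089600e-03 -6.79203549e-02] 3.8667
chisel_a_grip 0.93 [236. 178.  37. 100.] [403.3 216.9 151.2  18.8  71.5]
chisel_a_grip 0.76 [381. 209. 110.  15.] [605.2 170.3 154.4  18.3   2.8]
chisel_a_grip 0.62 [508. 189.  47. 103.] [781.5 199.1 149.   18.8  80.2]Traceback (most recent call last):
  File "<stdin>", line 12, in <module>
  File "h.py", line 9, in wray
    c=get_calibration("wrist"); M=np.array(c["mount"])
ValueError: time passes only in moves, steps and waits
```

View pics/w1.png

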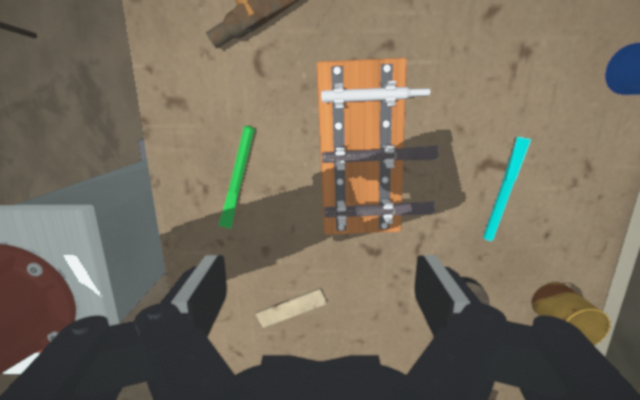

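The wrist view shows both chisels' axes: the middle one runs (321,156)→(437,152) and the lower one about (324,212)→(434,208). The drift is in the upper (+y) station. Next I'll get the grip points from the clips and axis pixels.

```bash
python3 - <<'E'
from h import *
o=dict(tcp_pos=np.array([520.35,249.28,329.82]),ee_rot=np.array([179.98,.008,-.068]))
P=lambda u,v,z: np.round(atz(wray((u,v),o),z)[:2],1)
c=[P(*p,10) for p in [(317,61),(406,58),(401,232),(324,236)]]; print("board",c,np.mean(c,0))
for n,a,b in [("mid",(321,156),(437,152)),("low",(324,212),(434,208)),("drift",(322,97),(430,92))]:
    h,e=P(*a,30),P(*b,30); print(n,h,e,np.linalg.norm(e-h),np.degrees(np.arctan2(*(e-h)[::-1])), h+(e-h)/np.linalg.norm(e-h)*58)
im=cv2.imread("pics/w1.png")[40:250,300:460]; cv2.imwrite("pics/w1c.png",cv2.resize(im,None,fx=2.8,fy=2.8,interpolation=cv2.INTER_CUBIC))
for y in (92,-88): print(y,solve_ik([585,160,200],[180,0,y]),solve_ik([545,-240,170],[180,0,y-3]))
E
```

```text
board [array([515.8, 370.9]), array([632.9, 374.4]), array([644.3, 126.7]), array([525.6, 120.1])] [579.65  248.025]
mid [521.  248.1] [679.5 253.5] 158.59196070419208 1.9512781350721673 [578.96636828 250.07487942]
low [525.3 166.6] [683.7 172.6] 158.51359563141588 2.1692575897285087 [583.25843545 168.79539528]
drift [522.3 325.4] [662.3 331.4] 140.12851244482687 2.4540316745270756 [580.24680796 327.88343463]
92 [ 8.66875270e+00  1.17894755e+01  9.66682866e+01 -2.54444375e-14
  7.15422378e+01 -8.33312473e+01] [ -30.51769009   12.23719163   99.55727737    0.           68.205531
 -119.51769009]
-88 [ 8.6687527  11.78947554 96.66828664  0.         71.54223782 96.6687527 ] [-3.05176901e+01  1.22371916e+01  9.95572774e+01 -2.54444375e-14
  6.82055310e+01  6.04823099e+01]
```

View pics/w1c.png

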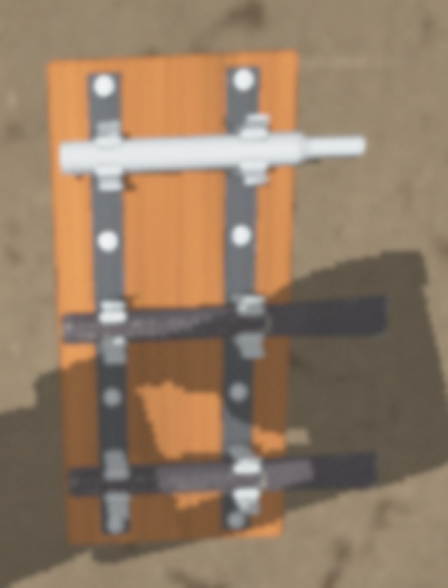

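Checks hold: the lengths come out at 158.5 mm (160 expected) and 140 mm for the drift, the stations are about 80 mm apart, and yaw is about 2.2°. I'll pull the lower (-y) chisel first.

```bash
cat >> h.py <<'E'
def pull(x,y,yaw):
    """grip a chisel at its grip point (x,y), 6 mm towards the edge, and lift it"""
    c,s=np.cos(np.radians(yaw)),np.sin(np.radians(yaw)); p=[x+6*c,y+6*s]
    goto(p+[150],[180,0,90+yaw]); grip(55)
    move_l(p+[15],speed=100); st("down")
    grip(0,70); st("shut")
    move_l(p+[45],speed=40); st("up")
    move_l(p+[230],speed=150); st("high")
def st(n):
    o=get_obs(); print(n,round(o["t"],1),np.round(o["tcp_pos"],1),"w",round(o["grip_width"],1),"F",np.round(o["wrist_force"],1),"M",np.round(o["moment"],2))
def shot(cam,f,crop=None,s=1):
    im=get_image(cam)[:,:,::-1]
    if crop: im=im[crop[2]:crop[3],crop[0]:crop[1]]
    cv2.imwrite(f"pics/{f}.png",cv2.resize(im,None,fx=s,fy=s,interpolation=cv2.INTER_CUBIC))
E
python3 - <<'E'
from h import *
pull(583,168.6,2.2)
goto([420,-239,230],[180,0,89])
st("at deck"); shot("side","s1",(230,510,130,370),2.8)
E
```

```text
down 7.4 [589.9 169.   16. ] w 54.9 F [-0.7  0.4  0.2] M [ 0.03 -0.03  0.01]
shut 7.9 [589.5 169.3  15.7] w 15.4 F [-0.4  1.8  2.4] M [0.29 0.05 0.08]
up 8.8 [588.9 168.8  45.1] w 15.3 F [-0.8 -0.3 -2. ] M [ 0.01  0.02 -0.01]
high 10.2 [588.1 168.7 228.4] w 15.4 F [-0.1 -0.3 -1.6] M [-0.02  0.02  0.  ]
at deck 11.8 [ 420.6 -238.5  230.1] w 15.1 F [ 0.8  0.5 -2. ] M [ 0.02  0.02 -0.01]
```

View pics/s1.png

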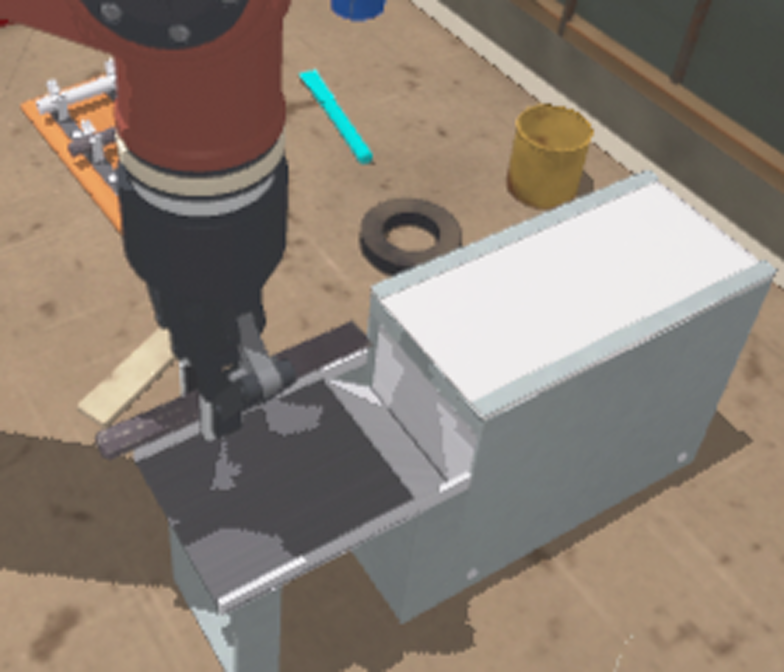

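```bash
cat >> h.py <<'E'
def post(y=-239,yaw=-1):
    goto([420,y,230],[180,0,90+yaw])
    move_l([420,y,144],speed=120); st("low")
    move_l([500,y,144],speed=120)
    move_l([543,y,144],speed=60); st("in")
    move_l([543,y,142],speed=30); grip(45); wait(.6); st("open")
E
python3 - <<'E'
from h import *
post()
shot("side","s2",(230,510,130,370),2.8)
E
```

```text
low 12.9 [ 420.6 -239.5  144.8] w 15.2 F [-0.6  0.2 -2.4] M [ 0.02 -0.06 -0.01]
in 14.6 [ 542.9 -238.9  143.8] w 15.1 F [-0.4 -0.6 -3.5] M [ 0.02  0.06 -0.01]
open 15.9 [ 543.  -239.   141.9] w 45.1 F [-0.7  0.4 -0.4] M [-0.03 -0.02 -0.  ]
```

View pics/s2.png

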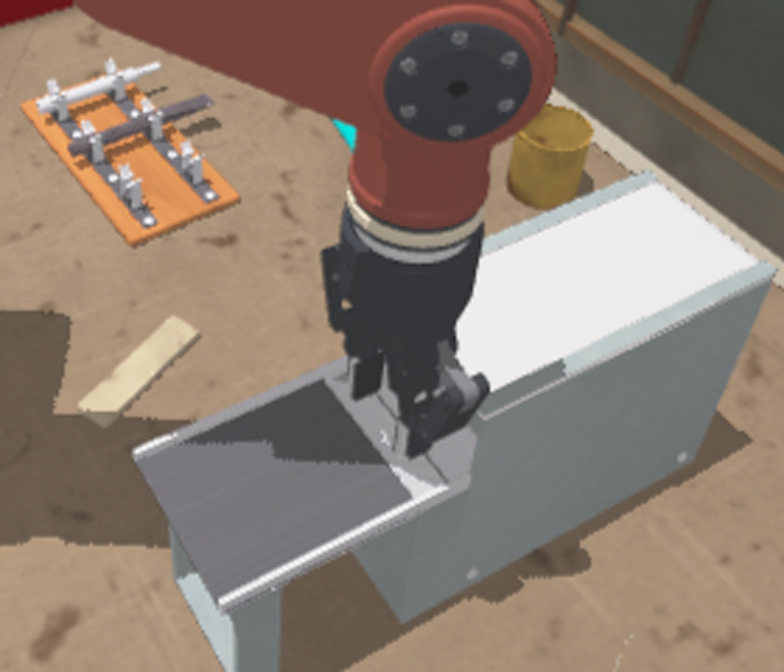

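The chisel has left the deck. The bright spot near (385,437) could be its head or just a glint, so I'll back off and check the flap before pulling the next one.

```bash
python3 - <<'E'
from h import *
move_l([470,-239,180],speed=200); goto([430,-100,300],[180,0,60]); st("back")
shot("side","s3",(330,450,210,330),5)
E
```

```text
back 17.3 [ 430.4 -100.   299.1] w 44.5 F [ 0.1 -0.3 -0.4] M [0.02 0.03 0.03]
```

View pics/s3.png

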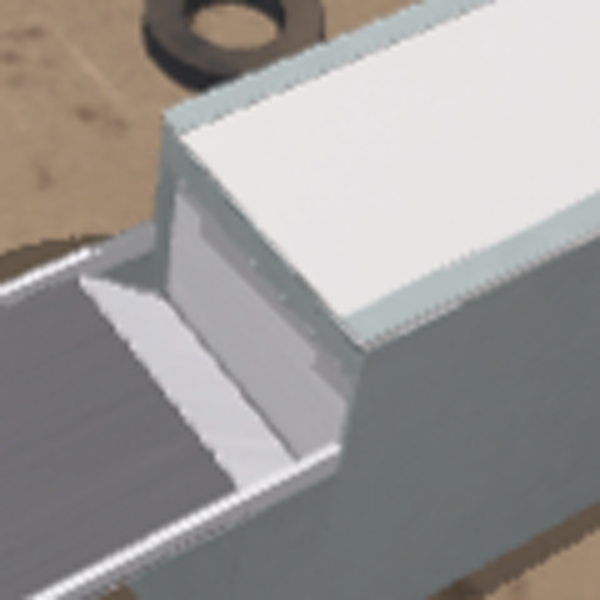

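The flap lies flat, as in the first side crop, and the deck and slide are empty. On to the second chisel.

```bash
python3 - <<'E'
from h import *
pull(579.8,249.4,2.2)
post(y=-247)
move_l([470,-247,180],speed=200); goto([430,-100,300],[180,0,60]); st("back")
shot("side","s4",(230,510,130,370),2.8)
E
```

```text
down 20.6 [586.7 249.9  16. ] w 55.0 F [0.9 0.4 0.4] M [-0.01 -0.01  0.04]
shut 21.0 [586.2 249.7  15.7] w 15.0 F [-1.   0.4  3.1] M [-0.08  0.1  -0.03]
up 21.9 [585.7 249.6  45. ] w 15.3 F [ 0.1 -0.5 -2.2] M [-0.06  0.01  0.02]
high 23.3 [584.9 249.3 228.3] w 15.1 F [ 0.4 -0.2 -3.2] M [ 0.03  0.   -0.02]
low 26.1 [ 420.6 -247.4  144.7] w 15.0 F [ 0.2 -1.2 -1.3] M [ 0.02  0.06 -0.01]
in 27.8 [ 542.9 -246.9  143.8] w 14.9 F [ 0.  -0.1 -3. ] M [0.01 0.06 0.01]
open 29.0 [ 543. -247.  142.] w 45.1 F [-0.4 -0.1 -0. ] M [0.05 0.05 0.03]
back 30.4 [ 430.4 -100.   299.2] w 45.0 F [-0.5 -0.8 -0. ] M [-0.02  0.04  0.01]
```

View pics/s4.png

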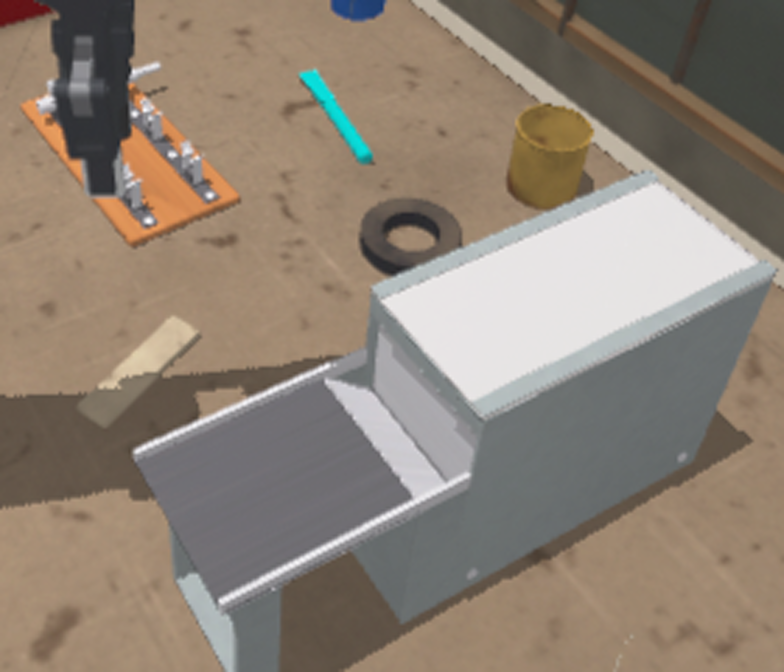

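Both chisels are gone from the strip and the deck, the flap looks closed, and the bystanders are in place. Before handing in I'll compare the flap numerically with the first picture.

```bash
python3 - <<'E'
from h import *
wait(.5); im=get_image("side")[:,:,::-1].astype(int); a=cv2.imread("pics/side0.png").astype(int)
d=np.abs(im-a).max(2)
for n,(x0,x1,y0,y1) in dict(flap=(360,402,245,310),slide=(346,390,260,310),tape=(355,398,198,232)).items(): print(n,(d[y0:y1,x0:x1]>25).mean().round(3))
print([(round(q["score"],2),np.round(q["extent"]).tolist()) for q in spot_in("drift_mid","side")][:2])
st("end"); sign_off()
E
```

```text
flap 0.004
slide 0.01
tape 0.0
[(0.65, [390.0, 283.0, 229.0, 188.0]), (0.39, [247.0, 168.0, 6.0, 6.0])]
end 31.0 [ 430.  -100.1  300. ] w 45.0 F [-0.8 -0.5 -0.2] M [-0.02  0.03  0.02]
the job is handed in; nothing more can be done
```

I pulled both cold chisels from the clip strip one at a time and pushed each through the flap of the regrind box. The job was handed in at 31 s of the 72 s allowed, with no verdict reported. I checked that the flap was closed after the first chisel before pulling the second.

What the last checks showed:
- **Flap and slide:** in the side camera, both match the first picture, with 1 % or less of the pixels changed.
- **Deck and strip:** no chisel is left on the deck, and both chisel stations are empty.
- **Bystanders:** the tape roll's picture is unchanged. The offcut looks in place, but I judged that by eye only.
- **Gripper:** clear of everything, with wrist force near zero.

Two things were not confirmed:
- **Chisels inside:** the box top shows opaque white in the pictures, so I inferred they lie inside from the empty deck and closed flap.
- **Drift:** the gripper partly hid it in the last view, and the network's top hit was wrongly the box. What shows of it in that view looks in place, and the arm felt no unusual contact when working at the station beside it.

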